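# Lock the lid of the culture jar

### The job

The lid of the steel culture jar is down but not yet locked. With the fingertips, push the lever of the brass locking disc round until the disc's slot lines up with the lock bar, then push the bar by its red tab through the disc, fully home. Leave the jar standing where it is, lift nothing, and leave the things around it alone.

Things in the scene. Friction and masses are not known exactly. Their poses are not given: they have to be found in the camera images.
- jar: Culture jar: steel pot, loose on the bench, 4 to 5.6 kg, 130 mm in diameter, lid 140 mm, lid top 92 mm high. Origin: centre of its underside, z up. The lock bar (12 x 12 mm, 102 to 114 mm high) lies along the jar's y axis above it and is pushed to +y. The brass disc (56 mm across) turns about the jar's z axis. On the lid's -x side a gauge and two valve caps, up to 108 mm high.
- lock_disc (a joint): Angle of the brass disc, rad, counter-clockwise from above positive. 0: its slot (16 mm wide, open on top, straight across) is in line with the 12 mm bar. Starts between -1.05 and -0.55, turns from -1.3 to +0.35, can be overshot. Stays where left: needs about 0.1 N m (1.5 N at the knob). The bar's tapered nose strikes the disc unless the slot is within about 0.1 rad.
- lever_knob (a point): Centre of the top of the upright black knob on the end of the disc's lever, 140 mm above the bench, 72 mm from the disc's axis. Knob 14 mm in diameter, 32 mm tall, on a brass arm 12 mm wide (top 108 mm above the bench; 18 mm round pad under the knob). Seen from above the knob is at the angle 0.436 rad + lock_disc from the jar's +x axis.
- lock_bar (a joint): How far the bar is pushed in, m: 0 fully out (start; its nose 3 mm short of the disc's rim), 0.074 fully home, at its stop (through the disc and into the far keeper; the tab then 3 mm from the guide). Friction about 2 N; it stays where it is left.
- bar_tab (a point): Middle of the top edge of the red tab's outer face, the face to push: the tab is an upright plate on the bar's outer end, 30 mm wide along the jar's x axis, 7 mm thick, from 100 to 140 mm above the bench. At the jar's x = 0, y = -141 mm + lock_bar.
- dish_red: Bystander: red petri dish with its lid, 58 mm across, 14 mm high. Origin: centre of its underside.
- vial_blue: Bystander: glass vial with a blue cap, 26 mm across, 55 mm high. Origin: centre of its underside.
- vial_white: Bystander: glass vial with a white cap, 26 mm across, 55 mm high. Origin: centre of its underside.
- oil_bottle: Bystander: brown dropper bottle with a black top, 28 mm across, 82 mm high. Origin: centre of its underside.
- marker_red: Bystander: white felt marker with a red cap, 134 mm long, lying down. Origin: middle of its underside.
- bar_guide (a point): Middle of the top edge of the outer (-y) end of the bar's dark steel guide, at the jar's x = 0, y = -57 mm, z = 122 mm. The guide runs from here to y = -33 mm, the like keeper beyond the disc from y = +33 to +49 mm; both are 31 mm wide (54 mm at the foot, on the lid).

How it is judged:
By the outcome, as a careful person would: the job done as asked, in the order asked, and still so for the second after the job is handed in, with the robot touching nothing.
It also fails if it takes over 45 s, if anything falls off the work surface, if the arm or the gripper's body presses on something with over 40 N, if the wrist force passes 120 N, or if a joint passes its speed limit or range.

### The arm

A 7-joint arm with a two-finger parallel gripper is mounted at the origin on a cart in front of the work surface, level with it; the furniture and walls round the work are solid. World frame = base frame: x ahead of the robot, y to its left, z up, the work surface at z = 0. Lengths are in m, angles in rad, forces in N, time in s.
With the tool pointing down it reaches from about 0.4 to 0.875 m from the base axis. Payload 6.5 kg.
Tool frame: the origin (TCP) lies at the very end of the fingers, on their centre line; the grasp point (between the pads) lies pinch_z behind it (pinch_z is the distance from the TCP to the grasp point, in m); z points along the fingers, y is the direction in which the jaws open and shut (so a half turn about z gives the same grasp; the last joint's range is limited). The gripper opens to 88 mm and grips with 3 to 60 N. Pads are 18 mm wide; open, the fingers measure 123 mm over their backs; the gripper's body (75 mm by 187 mm) begins 45 mm behind the grasp point.
Start: joints at [-1.333, 0.536, -0.004, 1.538, 0.003, 1.067, -0.071], TCP at [0.194, 0.62, 0.239] pointing down, gripper open.
Joint ranges: [-2.7, 2.7], [-0.37, 2.16], [-1.27, 1.26], [0.24, 2.4], [-1.31, 4.45], [0.19, 1.91], [-2.76, 2.76]. Speed limits (rad/s): [2.39, 2.39, 3.14, 3.14, 3.14, 3.14, 3.14].

### API

Orientations are given as [roll, pitch, yaw] about the fixed x, y, z axes, in that order (R = Rz(yaw) Ry(pitch) Rx(roll)).
In Python, from plant import read_state, grab_frame, hand_in, pinch_z gives the robot as it stands.
- The arm moves only by the shell command python3 -m inch 'ROWS'. ROWS is JSON, a list of rows, each a list of 3 entries, a list of its own where there are three numbers: the opening, from -1 (shut) to 1 (fully open), then the shift along the world's x, y, z in units of 30 mm (1.0 is 30 mm), then the turn, a rotation vector about the world's x, y, z in rad. A call has 1 to 20 rows; each row is the pose to reach, as a shift and turn from the pose commanded when the call began; what a row does not reach only later rows make up. A row lasts 1/8 s, in which the tool goes at most 62.5 mm and 10.7 degrees, less where a joint would pass 70% of its speed; a pose out of reach is approached as far as the arm can. A call with a gripper value outside its range is refused whole. The fingers move at their own pace and stop on an object; the grip force is fixed at half the most. Time passes only in rows, so rows that repeat a pose let the fingers close. It gives the time, the measured TCP pose, the force and the opening at its end, in the units of the state.
- read_state(): the state, without advancing time (a new reading comes with each control period).
- grab_frame(name): name is "scene" or "top" or "wrist"; returns a dict with "pixels" (480x640x3 uint8, red, green, blue), "fx", "fy", "cx", "cy" (pixels), "R" (3x3) and "t" (3): a world point X has camera coordinates R X + t; the wrist camera has in their place "T_tool_cam" (4x4, takes a point from camera to tool coordinates, whose origin is the TCP and whose axes are the flange's). Camera axes: x right, y down, z forward; pixel columns grow to the right and rows downward; lengths in m; the calibration is good to about 2 mm. A picture is of the moment at which its call begins: read the wrist's pose just before it. There is no depth.
- hand_in(): hands the job in, once; it reports no verdict.
The state is a dict: "time_s": time; "joint_pos": joint angles; "dq": joint speeds; "effort": joint torques, N m; "tool_pos": TCP position; "ee_rot": TCP orientation; "force": force on the tool from outside, world axes, zero at the start; "torque": the same for the moment, N m; "width": finger opening in m.
Only numpy, scipy, OpenCV 4.12 (cv2) and the standard library are available. Lean on these libraries where they do the work, as an engineer would, in place of code of your own. Each camera call takes 0.05 s, during which the arm holds its last target.

## Working session

There is one attempt and no reset: what is moved stays moved. The work goes in short steps, Python scripts to look and compute and a shell command to move; the robot and the scene stay as the last step left them, time stands still between calls to the robot, and variables do not carry over. Pictures are saved under pics/ and viewed, and the job is handed in when it is done.

```bash
mkdir -p pics; ls; python3 - <<'E'
from plant import read_state, grab_frame, pinch_z
import cv2
s=read_state();print({k:s[k] for k in('time_s','tool_pos','ee_rot','force','width')},pinch_z)
for n in('scene','top'):
    f=grab_frame(n);cv2.imwrite(f'pics/{n}0.png',f['pixels'][:,:,::-1]);print(n,f['fx'],f['cx'],f['cy'],f['R'],f['t'])
E
```

```text
pics
{'time_s': 0.0, 'tool_pos': array([0.19426773, 0.61965594, 0.23786963]), 'ee_rot': array([-3.13989628e+00,  9.42738118e-05,  2.83784982e+00]), 'force': array([ 0.47259589, -0.4529109 ,  0.40361788]), 'width': 0.0878052012755476} 0.0187
scene 507.81711204985345 318.2039816487216 235.6525800006497 [[ 0.5874585  -0.80914595 -0.01324185]
 [-0.4459905  -0.31005882 -0.83961658]
 [ 0.6752666   0.49914563 -0.5430181 ]] [-0.47113806  0.29994018  0.92257861]
top 573.1105758052511 305.0986586813773 238.66181170959632 [[ 0.00901068 -0.99994011  0.006212  ]
 [-0.99437737 -0.00961569 -0.10545704]
 [ 0.10551045 -0.00522683 -0.99440446]] [-0.16733619  0.59010337  1.27752655]
```

View pics/scene0.png

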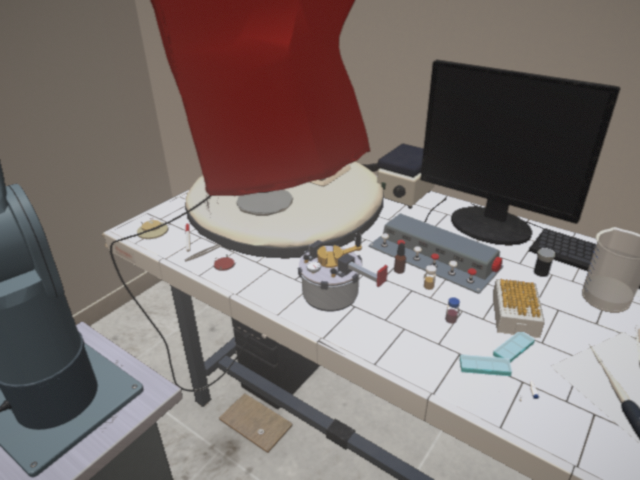

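View pics/top0.png

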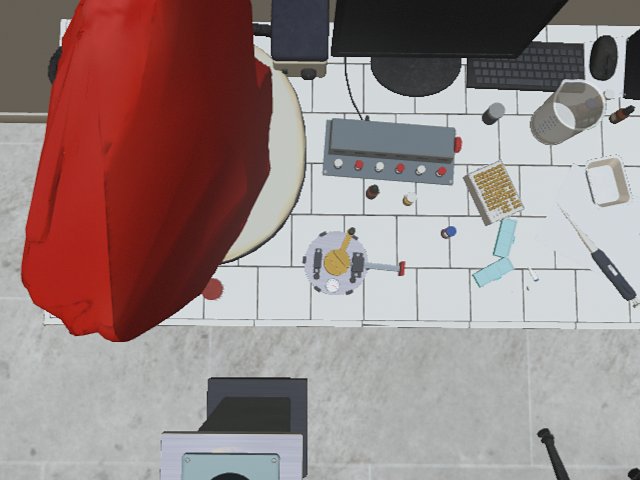

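```bash
cat > h.py <<'E'
import numpy as np,cv2
from plant import read_state, grab_frame, pinch_z
from scipy.spatial.transform import Rotation as Ro
def cam(n):
    s=read_state();f=grab_frame(n)
    if n=='wrist':
        T=np.array(f['T_tool_cam']);Rt=Ro.from_euler('xyz',s['ee_rot']).as_matrix()
        Rwc=Rt@T[:3,:3];c=Rt@T[:3,3]+s['tool_pos'];f['R']=Rwc.T;f['t']=-Rwc.T@c
    return f
def ray(f,u,v):
    R=np.array(f['R']);d=R.T@np.array([(u-f['cx'])/f['fx'],(v-f['cy'])/f['fy'],1]);c=-R.T@np.array(f['t']);return c,d
def onz(f,u,v,z):
    c,d=ray(f,u,v);return c+d*(z-c[2])/d[2]
def proj(f,X):
    p=np.array(f['R'])@np.array(X,float)+f['t'];return np.array([f['fx']*p[0]/p[2]+f['cx'],f['fy']*p[1]/p[2]+f['cy']])
def save(f,name,box=None,k=1):
    im=f['pixels'][:,:,::-1]
    if box: x0,y0,x1,y1=box;im=cv2.resize(im[y0:y1,x0:x1],None,fx=k,fy=k,interpolation=cv2.INTER_CUBIC)
    cv2.imwrite('pics/'+name,im)
E
python3 - <<'E'
from h import *
np.set_printoptions(precision=4,suppress=True)
t=cam('top');s=cam('scene');w=cam('wrist')
for f in(t,s,w):print(ray(f,f['cx'],f['cy']))
save(t,'top1.png',(280,200,440,320),5);save(s,'scene1.png',(270,220,430,340),5);save(w,'wrist1.png')
print(proj(s,[.194,.62,.24]),proj(t,[0,0,0]),proj(s,[0,0,0]))
print(onz(t,337,262,.092),onz(t,213,290,.014))
E
```

```text
(array([ 0.4535, -0.155 ,  1.3336]), array([ 0.1055, -0.0052, -0.9944]))
(array([-0.2124, -0.7487,  0.7466]), array([ 0.6753,  0.4991, -0.543 ]))
(array([0.1159, 0.6443, 0.3846]), array([ 0.3021, -0.0972, -0.9483]))
[-36.9019 161.3678] [230.03   503.3878] [ 58.8743 400.7494]
[ 0.535  -0.2312  0.092 ] [0.4732 0.0481 0.014 ]
```

View pics/top1.png

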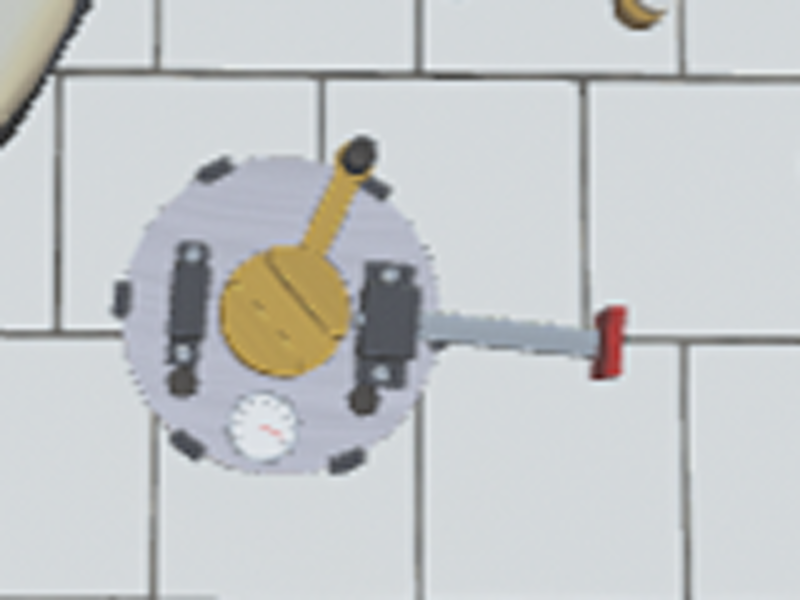

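View pics/scene1.png

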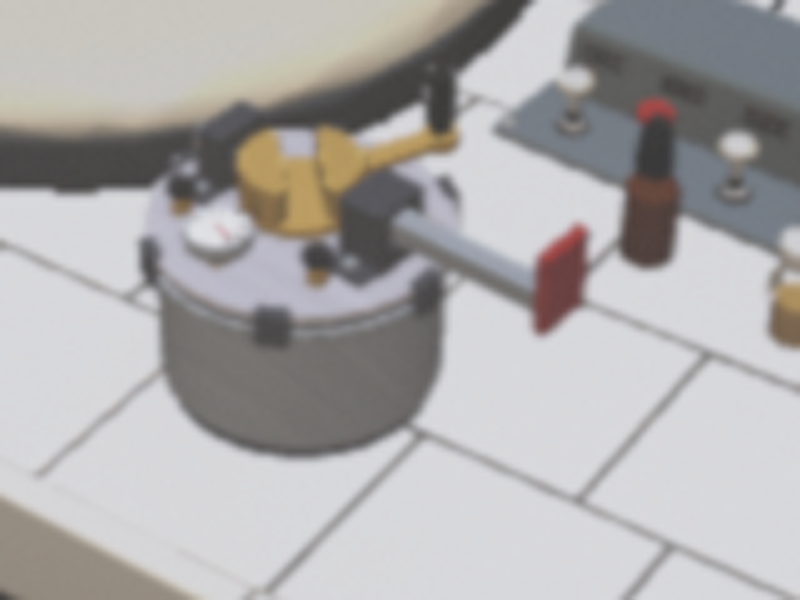

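View pics/wrist1.png

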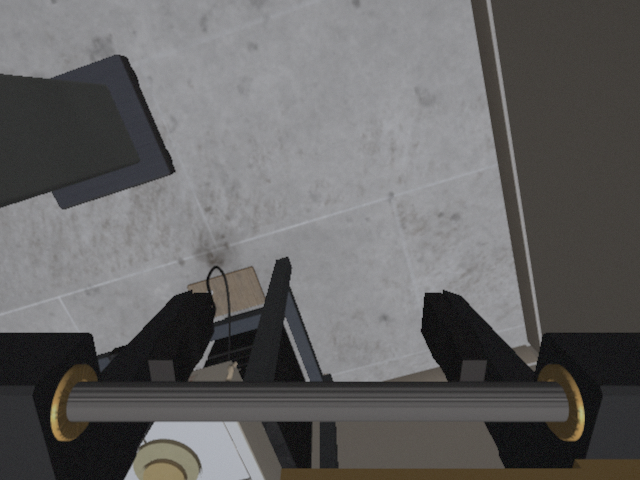

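```bash
python3 - <<'E'
from h import *
np.set_printoptions(precision=3,suppress=True)
t=cam('top');s=cam('scene')
for uv in[(212,193),(370,150),(290,192),(155,10),(350,5),(335,70)]:
    print(uv)
    for z in(.05,.1,.2,.3,.5,.7,.9):
        X=onz(s,*uv,z);print('  ',X,proj(t,X))
for uv in[(120,340),(30,300),(270,110),(235,262),(180,315),(305,150)]:
    print('top',uv)
    for z in(.05,.3,.5,.7,.9,1.1):
        X=onz(t,*uv,z);print('  ',X,proj(s,X))
E
```

```text
(212, 193)
   [0.662 0.281 0.05 ] [109.636 204.866]
   [0.599 0.207 0.1  ] [134.853 230.084]
   [0.474 0.059 0.2  ] [192.79  288.023]
   [ 0.348 -0.089  0.3  ] [263.487 358.722]
   [ 0.097 -0.384  0.5  ] [464.777 560.017]
   [-0.154 -0.68   0.7  ] [824.504 919.753]
   [-0.405 -0.976  0.9  ] [1651.12  1746.391]
(370, 150)
   [1.189 0.062 0.05 ] [212.507 -14.766]
   [1.089 0.004 0.1  ] [233.746  15.724]
   [ 0.887 -0.112  0.2  ] [282.747  86.068]
   [ 0.686 -0.229  0.3  ] [342.925 172.456]
   [ 0.284 -0.462  0.5  ] [516.624 421.808]
   [-0.119 -0.694  0.7  ] [836.02  880.316]
   [-0.521 -0.927  0.9  ] [1616.85  2001.233]
(290, 192)
   [0.797 0.097 0.05 ] [192.867 147.668]
   [0.724 0.036 0.1  ] [215.341 174.295]
   [ 0.579 -0.085  0.2  ] [267.035 235.54 ]
   [ 0.434 -0.207  0.3  ] [330.224 310.405]
   [ 0.145 -0.449  0.5  ] [510.812 524.359]
   [-0.145 -0.692  0.7  ] [836.042 909.682]
   [-0.435 -0.935  0.9  ] [1595.781 1809.797]
(155, 10)
   [2.666 3.023 0.05 ] [-909.741 -565.525]
   [2.46  2.752 0.1  ] [-861.205 -523.475]
   [2.046 2.21  0.2  ] [-748.218 -425.59 ]
   [1.633 1.669 0.3
[... 1737 characters left out ...]
979  62.948]
   [ 0.494 -0.081  0.7  ] [242.453 -57.872]
   [ 0.481 -0.104  0.9  ] [ 234.911 -222.764]
   [ 0.468 -0.128  1.1  ] [ 224.005 -461.217]
top (180, 315)
   [0.417 0.114 0.05 ] [186.754 250.749]
   [0.424 0.062 0.3  ] [188.004 160.118]
   [0.43 0.02 0.5 ] [189.302  66.058]
   [ 0.435 -0.022  0.7  ] [190.994 -56.644]
   [ 0.441 -0.064  0.9  ] [ 193.294 -223.419]
   [ 0.447 -0.106  1.1  ] [ 196.602 -463.211]
top (305, 150)
   [ 0.794 -0.16   0.05 ] [364.69 218.15]
   [ 0.728 -0.159  0.3  ] [353.203 137.18 ]
   [ 0.675 -0.158  0.5  ] [341.114  51.976]
   [ 0.622 -0.157  0.7  ] [325.085 -61.007]
   [ 0.568 -0.157  0.9  ] [ 302.811 -218.001]
   [ 0.515 -0.156  1.1  ] [ 269.762 -450.942]
```

```bash
cat > hull.py <<'E'
from h import *
np.set_printoptions(precision=2,suppress=True,linewidth=180)
def mask(f):
    h=cv2.cvtColor(f['pixels'],cv2.COLOR_RGB2HSV);m=((h[...,0]<8)|(h[...,0]>172))&(h[...,1]>150)&(h[...,2]>40)
    n,l,st,_=cv2.connectedComponentsWithStats(m.astype(np.uint8));i=1+np.argmax(st[1:,4]);print(st[i]);return l==i
t=cam('top');s=cam('scene')
g=np.stack(np.meshgrid(np.arange(.2,1,.02),np.arange(-.4,.7,.04),np.arange(.0,1.05,.1),indexing='ij'),-1);P=g.reshape(-1,3)
occ=np.ones(len(P),bool)
for f in(t,s):
    m=mask(f);p=P@np.array(f['R']).T+f['t'];u=np.round(f['fx']*p[:,0]/p[:,2]+f['cx']).astype(int);v=np.round(f['fy']*p[:,1]/p[:,2]+f['cy']).astype(int)
    ins=(u>=0)&(u<640)&(v>=0)&(v<480)
    r=np.ones(len(P),bool);r[ins]=m[v[ins],u[ins]];occ&=r
o=occ.reshape(g.shape[:3])
xs=g[:,0,0,0]
print('ys',g[0,:,0,1])
for k in range(o.shape[2]):
    print(round(g[0,0,k,2],2),np.array([xs[o[:,j,k]].min() if o[:,j,k].any() else 9 for j in range(o.shape[1])]))
E
python3 hull.py
```

```text
[   21     0   250   342 63319]
[  152     0   216   182 29376]
ys [-0.4  -0.36 -0.32 -0.28 -0.24 -0.2  -0.16 -0.12 -0.08 -0.04 -0.    0.04  0.08  0.12  0.16  0.2   0.24  0.28  0.32  0.36  0.4   0.44  0.48  0.52  0.56  0.6   0.64  0.68]
0.0 [9.   9.   9.   9.   9.   9.   9.   9.   9.   9.   9.   9.   9.   9.   9.   9.   9.   0.9  0.88 0.88 0.88 0.9  9.   9.   9.   0.92 0.2  0.2 ]
0.1 [9.   9.   9.   9.   9.   9.   9.   9.   9.   9.   9.   9.   0.9  0.78 0.76 0.74 0.74 0.72 0.74 0.72 0.76 9.   9.   0.84 0.2  0.2  0.2  0.2 ]
0.2 [9.   9.   9.   9.   9.   9.   9.   9.   0.92 0.74 0.62 0.6  0.6  0.58 0.58 0.6  0.62 0.64 0.66 0.7  9.   9.   0.8  0.2  0.2  0.2  0.2  0.2 ]
0.3 [9.   9.   9.   9.   9.   9.   9.   9.   0.86 0.64 0.58 0.46 0.48 0.5  0.54 0.56 0.6  0.62 0.66 9.   9.   0.2  0.2  0.2  0.2  0.2  0.2  0.2 ]
0.4 [9.   9.   9.   9.   9.   9.   9.   9.   0.82 0.6  0.52 0.44 0.46 0.5  0.52 0.56 0.58 0.6  0.96 0.2  0.2  0.2  0.2  0.2  0.2  0.2  0.2  0.2 ]
0.5 [0.2  0.2  0.2  0.2  9.   9.   9.   9.   0.72 0.56 0.46 0.44 0.44 0.48 0.5  0.52 0.56 0.2  0.2  0.2  0.2  0.2  0.2  0.2  0.2  0.2  0.2  0.2 ]
0.6 [0.2  0.2  0.2  0.2  0.2  0.22 0.86 0.86 0.6  0.52 0.44 0.42 0.42 0.46 0.48 0.2  0.2  0.2  0.2  0.2  0.2  0.2  0.2  0.2  0.2  0.2  0.2  0.2 ]
0.7 [0.2 0.2 0.2 0.2 0.2 0.2 0.2 0.2 0.2 0.2 0.2 0.2 0.2 0.2 0.2 0.2 0.2 0.2 0.2 0.2 0.2 0.2 0.2 0.2 0.2 0.2 0.2 0.2]
0.8 [0.2 0.2 0.2 0.2 0.2 0.2 0.2 0.2 0.2 0.2 0.2 0.2 0.2 0.2 0.2 0.2 0.2 0.2 0.2 0.2 0.2 0.2 0.2 0.2 0.2 0.2 0.2 0.2]
0.9 [0.2 0.2 0.2 0.2 0.2 0.2 0.2 0.2 0.2 0.2 0.2 0.2 0.2 0.2 0.2 0.2 0.2 0.2 0.2 0.2 0.2 0.2 0.2 0.2 0.2 0.2 0.2 0.2]
1.0 [0.2 0.2 0.2 0.2 0.2 0.2 0.2 0.2 0.2 0.2 0.2 0.2 0.2 0.2 0.2 0.2 0.2 0.2 0.2 0.2 0.2 0.2 0.2 0.2 0.2 0.2 0.2 0.2]
```

```bash
python3 - <<'E'
from h import *
np.set_printoptions(precision=4,suppress=True)
t=cam('top')
h=cv2.cvtColor(t['pixels'],cv2.COLOR_RGB2HSV)
def cen(m,box):
    x0,y0,x1,y1=box;v,u=np.nonzero(m[y0:y1,x0:x1]);return u.mean()+x0,v.mean()+y0,len(u),u.min()+x0,u.max()+x0,v.min()+y0,v.max()+y0
red=((h[...,0]<8)|(h[...,0]>172))&(h[...,1]>120)
br=(h[...,0]>14)&(h[...,0]<30)&(h[...,1]>90)&(h[...,2]>90)
print(cen(red,(390,250,420,285)),cen(br,(320,245,352,280)),cen(br,(300,220,370,280)))
bl=h[...,2]<75
print(cen(bl,(345,222,358,238)))
r=cen(red,(390,250,420,285));T=onz(t,r[4]-1,r[1],.14);print('tab',T)
J=onz(t,337,262.5,.12);print('disc',J); K=onz(t,351.5,230.5,.14);print('knob',K)
d=J-T;print('dist',np.linalg.norm(d[:2]),'yaw',np.arctan2(d[1],d[0])-np.pi/2)
k=K-J;print(np.linalg.norm(k[:2]),np.arctan2(k[1],k[0]))
E
```

```text
(np.float64(402.0), np.float64(268.175), 40, np.int64(399), np.int64(404), np.int64(262), np.int64(275)) (np.float64(336.76190476190476), np.float64(261.08791208791206), 546, np.int64(324), np.int64(349), np.int64(245), np.int64(274)) (np.float64(337.8988580750408), np.float64(258.61500815660685), 613, np.int64(324), np.int64(353), np.int64(230), np.int64(274))
(np.float64(351.2105263157895), np.float64(231.31578947368422), 19, np.int64(349), np.int64(354), np.int64(228), np.int64(234))
tab [ 0.5202 -0.366   0.14  ]
disc [ 0.5321 -0.2295  0.12  ]
knob [ 0.5983 -0.2585  0.14  ]
dist 0.13699754128104488 yaw -0.08659107911779307
0.07230263130391174 -0.41274329847090496
```

```bash
python3 -m inch '[[-1,[0,0,0],[0,0,0.18]],[-1,[-0.2,-0.6,0],[0,0,0.36]],[-1,[-0.4,-1.3,0],[0,0,0.54]],[-1,[-0.6,-2,0],[0,0,0.72]],[-1,[-0.8,-2.7,0],[0,0,0.9]],[-1,[-1.0,-3.4,0],[0,0,1.08]],[-1,[-1.2,-4.1,0],[0,0,1.26]],[-1,[-1.5,-4.8,0],[0,0,1.42]],[-1,[-1.8,-5.7,0],[0,0,1.57]],[-1,[-2,-6.4,0],[0,0,1.57]],[-1,[-2,-6.4,0],[0,0,1.57]]]'; python3 - <<'E'
from h import *
s=read_state();print(s['time_s'],s['joint_pos'],s['tool_pos'],s['ee_rot'],s['width'])
f=cam('wrist');save(f,'w2.png')
E
```

```text
time_s: 1.88
tool_pos: [0.1345, 0.4273, 0.2389]
ee_rot: [-3.141, 0.0, -1.876]
force: [0.6, 0.7, -0.5]
width: 0.0004
1.875 [-1.03363247  0.21478375 -0.37620967  2.03085119  0.09994271  0.91305303
  1.37348679] [0.13446781 0.42733152 0.23892034] [-3.14093325e+00  2.51046200e-05 -1.87570486e+00] 0.00044426363769186467
```

View pics/w2.png

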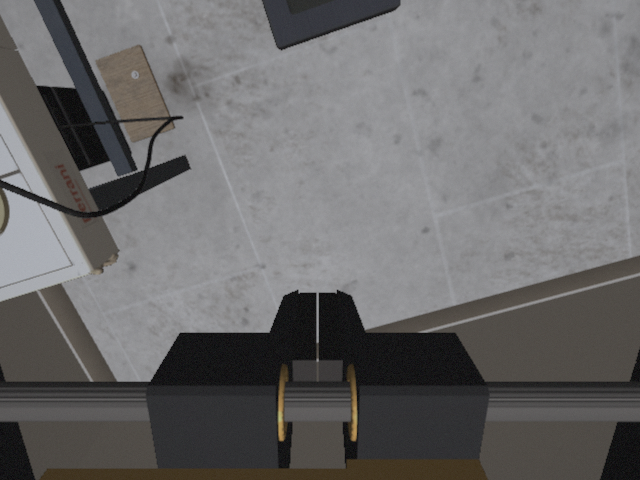

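```bash
cat > plan.py <<'E'
from h import *
def pose(th,r,z,tilt):
    R=Ro.from_rotvec(tilt*np.array([np.sin(th),-np.cos(th),0]))*Ro.from_euler('xyz',[np.pi,0,th+np.pi])
    return np.array([r*np.cos(th),r*np.sin(th),z]),R
def rows(p0,R0,lst):
    for a in lst:
        p,R=pose(*a);d=(p-p0)/.03;v=(R*R0.inv()).as_rotvec()
        print('[-1,[%.2f,%.2f,%.2f],[%.3f,%.3f,%.3f]],'%(*d,*v),end='')
    print()
E
python3 - <<'E'
from plan import *
s=read_state()
rows(s['tool_pos'],Ro.from_euler('xyz',s['ee_rot']),[(1.268,.445,.22,.1),(1.268,.44,.2,.2),(1.268,.43,.18,.3),(1.268,.43,.18,.3)]+[(t,.43,.18,.3) for t in np.arange(1.13,.6,-.13)])
E
```

```text
[-1,[-0.07,-0.12,-0.64],[0.094,-0.029,0.002]],[-1,[-0.12,-0.28,-1.30],[0.190,-0.059,0.002]],[-1,[-0.22,-0.60,-1.97],[0.285,-0.089,0.002]],[-1,[-0.22,-0.60,-1.97],[0.285,-0.089,0.002]],[-1,[1.62,-1.32,-1.97],[0.279,-0.109,-0.135]],[-1,[3.25,-2.22,-1.97],[0.272,-0.127,-0.264]],[-1,[4.75,-3.33,-1.97],[0.264,-0.145,-0.393]],[-1,[6.09,-4.62,-1.97],[0.255,-0.162,-0.522]],[-1,[7.26,-6.07,-1.97],[0.246,-0.180,-0.651]],
```

```bash
python3 -m inch '[[-1,[-0.07,-0.12,-0.64],[0.094,-0.029,0.0]],[-1,[-0.12,-0.28,-1.30],[0.190,-0.059,0.0]],[-1,[-0.22,-0.60,-1.97],[0.285,-0.089,0.0]],[-1,[-0.22,-0.60,-1.97],[0.285,-0.089,0.0]],[-1,[1.62,-1.32,-1.97],[0.279,-0.109,-0.135]],[-1,[3.25,-2.22,-1.97],[0.272,-0.127,-0.264]],[-1,[4.75,-3.33,-1.97],[0.264,-0.145,-0.393]],[-1,[6.09,-4.62,-1.97],[0.255,-0.162,-0.522]],[-1,[6.09,-4.62,-1.97],[0.255,-0.162,-0.522]]]'; python3 - <<'E'
from h import *
s=read_state();print(s['joint_pos'],s['tool_pos'],s['ee_rot'])
f=cam('wrist');save(f,'w3.png');save(cam('scene'),'s3.png');save(cam('top'),'t3.png')
E
```

```text
time_s: 3.05
tool_pos: [0.3209, 0.2894, 0.1809]
ee_rot: [3.141, 0.3, -2.408]
force: [-0.2, 0.9, 0.4]
width: 0.0007
[-0.73734814  0.12830102 -0.13892628  2.36081091  0.16597434  0.3609981
  1.28517137] [0.32092978 0.28938627 0.180929  ] [ 3.14134475  0.29978802 -2.40804946]
```

View pics/w3.png

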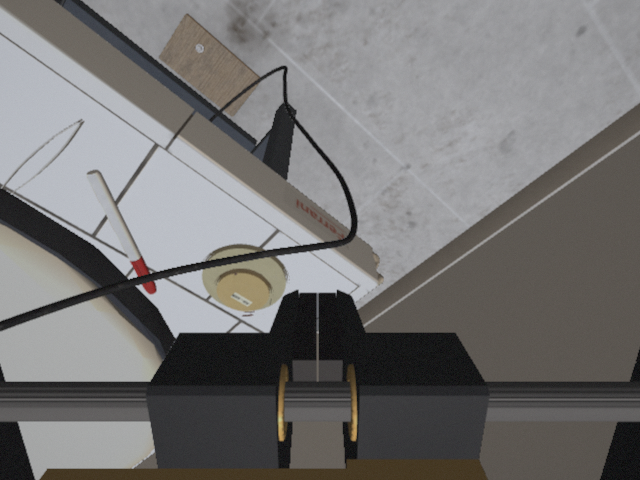

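View pics/s3.png

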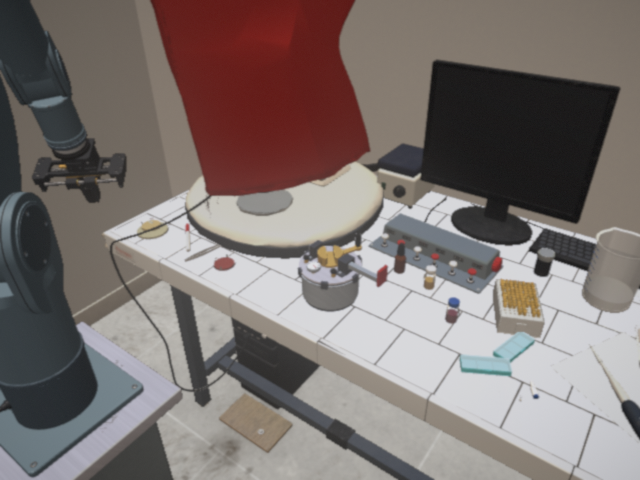

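View pics/t3.png

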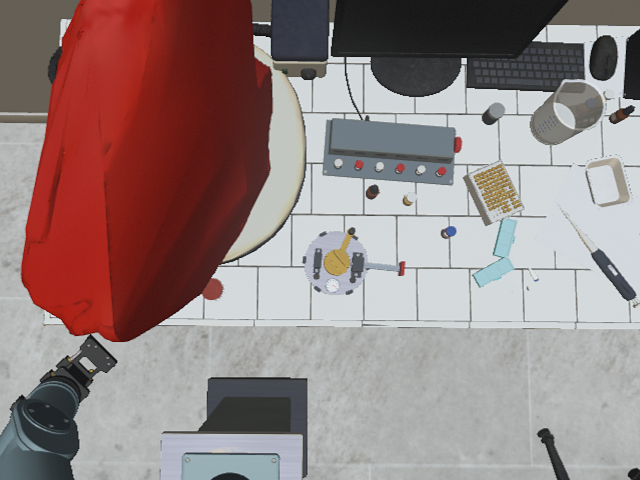

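```bash
python3 - <<'E'
from plan import *
s=read_state()
rows(s['tool_pos'],Ro.from_euler('xyz',s['ee_rot']),[(t,.425,.178,.3) for t in np.arange(.61,-.45,-.13)])
E
```

```text
[-1,[1.02,-1.61,-0.08],[-0.001,-0.001,-0.132]],[-1,[1.98,-3.18,-0.08],[-0.001,-0.001,-0.262]],[-1,[2.72,-4.86,-0.08],[-0.001,-0.001,-0.392]],[-1,[3.24,-6.63,-0.08],[-0.001,-0.001,-0.522]],[-1,[3.52,-8.45,-0.08],[-0.001,-0.001,-0.652]],[-1,[3.57,-10.29,-0.08],[-0.001,-0.000,-0.782]],[-1,[3.38,-12.12,-0.08],[-0.001,-0.000,-0.912]],[-1,[2.95,-13.91,-0.08],[-0.001,-0.000,-1.042]],[-1,[2.29,-15.63,-0.08],[-0.001,-0.000,-1.172]],
```

```bash
python3 -m inch '[[-1,[1.02,-1.61,-0.08],[0,0,-0.132]],[-1,[1.98,-3.18,-0.08],[0,0,-0.262]],[-1,[2.72,-4.86,-0.08],[0,0,-0.392]],[-1,[3.24,-6.63,-0.08],[0,0,-0.522]],[-1,[3.52,-8.45,-0.08],[0,0,-0.652]],[-1,[3.57,-10.29,-0.08],[0,0,-0.782]],[-1,[3.38,-12.12,-0.08],[0,0,-0.912]],[-1,[2.95,-13.91,-0.08],[0,0,-1.042]],[-1,[2.29,-15.63,-0.08],[0,0,-1.172]],[-1,[2.29,-15.63,-0.08],[0,0,-1.172]]]'; python3 - <<'E'
from h import *
s=read_state();print(s['joint_pos'],s['tool_pos'],s['ee_rot'])
f=cam('wrist');save(f,'w4.png');save(cam('scene'),'s4.png')
E
```

```text
time_s: 4.45
tool_pos: [0.3858, -0.1809, 0.1775]
ee_rot: [3.141, 0.299, 2.706]
force: [0.8, -0.1, -0.4]
width: 0.0007
[0.24127227 0.1184385  0.06561302 2.38594807 0.08969346 0.34235614
 1.36087813] [ 0.38575386 -0.18087727  0.17754187] [3.14126605 0.29874161 2.70637851]
```

View pics/w4.png

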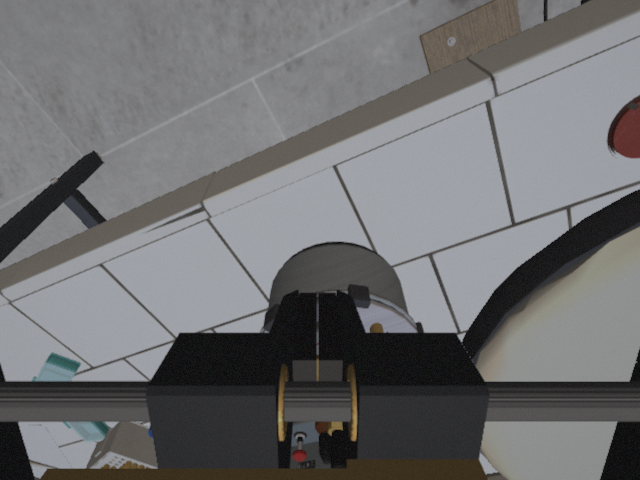

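View pics/s4.png

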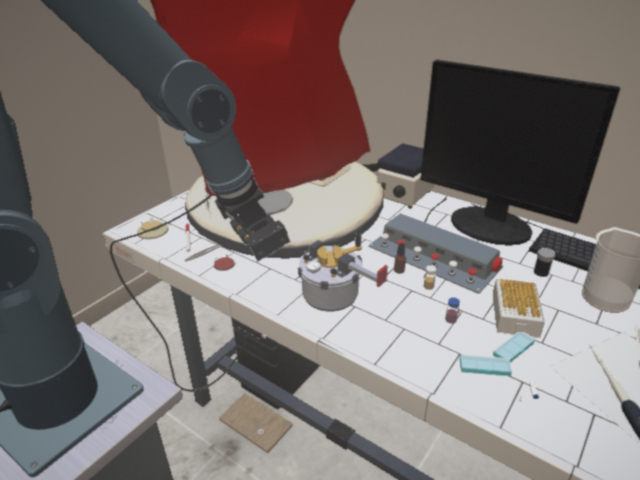

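```bash
python3 - <<'E'
from plan import *
s=read_state();p0=s['tool_pos'];R0=Ro.from_euler('xyz',s['ee_rot'])
R=Ro.from_euler('xyz',[np.pi,0,np.pi])
print((np.array([.58,-.30,.2])-p0)/.03,(np.array([.58,-.30,.118])-p0)/.03,(R*R0.inv()).as_rotvec())
print(cam('wrist')['fx'],cam('wrist')['T_tool_cam'])
E
```

```text
[ 6.43357266 -4.05865007  0.74956893] [ 6.43357266 -4.05865007 -1.9837644 ] [0.06331434 0.29468932 0.42562453]
392.10121704152266 [[ 4.52559342e-06 -9.48279950e-01 -3.17435247e-01  8.19869841e-02]
 [ 9.99999266e-01  3.88951236e-04 -1.14766420e-03 -3.24828656e-04]
 [ 1.21177378e-03 -3.17435009e-01  9.48279256e-01 -1.46358435e-01]
 [ 0.00000000e+00  0.00000000e+00  0.00000000e+00  1.00000000e+00]]
```

```bash
python3 -m inch '[[-1,[0.5,-0.5,1],[0.01,0.05,0.07]],[-1,[1.6,-1.2,1],[0.02,0.11,0.15]],[-1,[2.8,-2,1],[0.03,0.16,0.23]],[-1,[4,-2.7,1],[0.042,0.21,0.31]],[-1,[5.2,-3.4,1],[0.053,0.26,0.38]],[-1,[6.43,-4.06,0.8],[0.063,0.295,0.426]],[-1,[6.43,-4.06,0.75],[0.063,0.295,0.426]],[-1,[6.43,-4.06,0.75],[0.063,0.295,0.426]]]'; python3 - <<'E'
from h import *
s=read_state();print(s['joint_pos'],s['tool_pos'],s['ee_rot'])
f=cam('wrist');save(f,'w5.png');save(cam('scene'),'s5.png',(220,100,460,340),3);save(cam('top'),'t5.png',(260,160,460,310),4)
E
```

```text
time_s: 5.65
tool_pos: [0.5787, -0.299, 0.199]
ee_rot: [-3.141, -0.002, 3.142]
force: [-0.9, -0.6, 0.4]
width: 0.0003
[ 0.40058372  0.57996005  0.00986205  1.56809852 -0.00518309  0.9951586
  1.98245496] [ 0.57869651 -0.29902983  0.19903697] [-3.14125778e+00 -1.88451356e-03  3.14158840e+00]
```

View pics/w5.png

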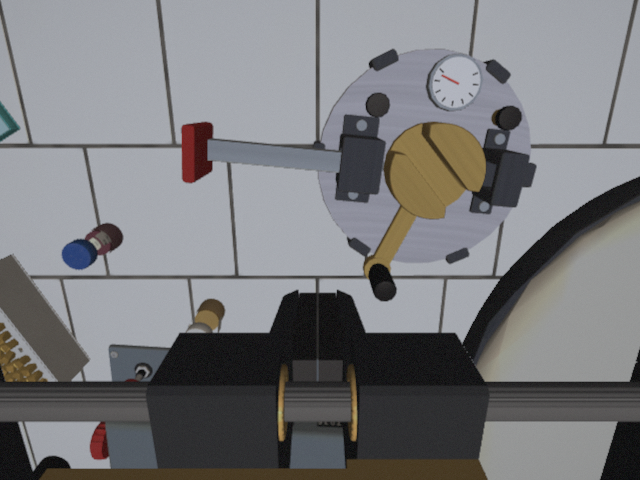

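View pics/t5.png

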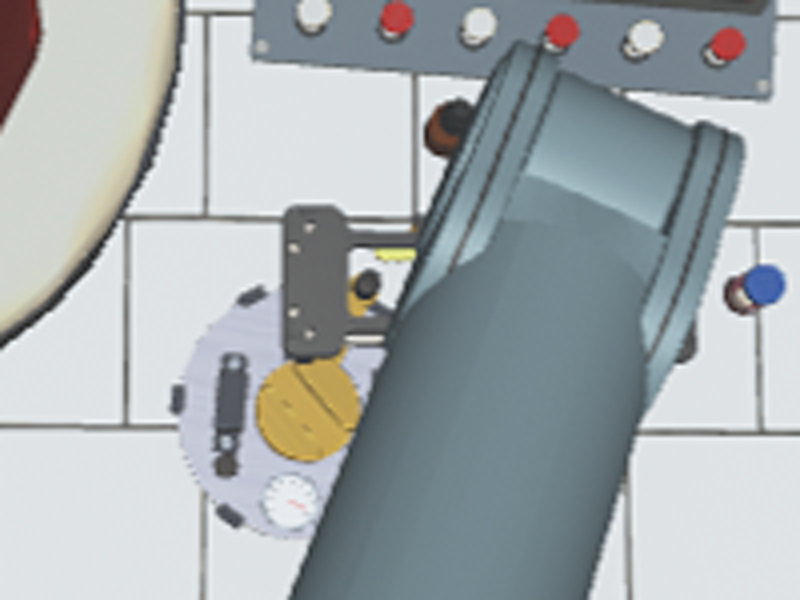

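```bash
python3 - <<'E'
from h import *
np.set_printoptions(precision=4,suppress=True)
f=cam('wrist');h=cv2.cvtColor(f['pixels'],cv2.COLOR_RGB2HSV)
save(f,'w5z.png',(150,90,450,315),2.66)
for n,u,v,z in[('knob',384,285,.14),('disc',435,171,.122),('disc',435,171,.115),('gaugeside? tab L top',183,125,.14),('tabL bot',183,180,.14)]:print(n,onz(f,u,v,z))
t=np.array(f['T_tool_cam']);
E
```

```text
knob [ 0.5949 -0.2623  0.14  ]
disc [ 0.5318 -0.2335  0.122 ]
disc [ 0.5329 -0.2315  0.115 ]
gaugeside? tab L top [ 0.5054 -0.369   0.14  ]
tabL bot [ 0.5335 -0.3721  0.14  ]
```

View pics/w5z.png

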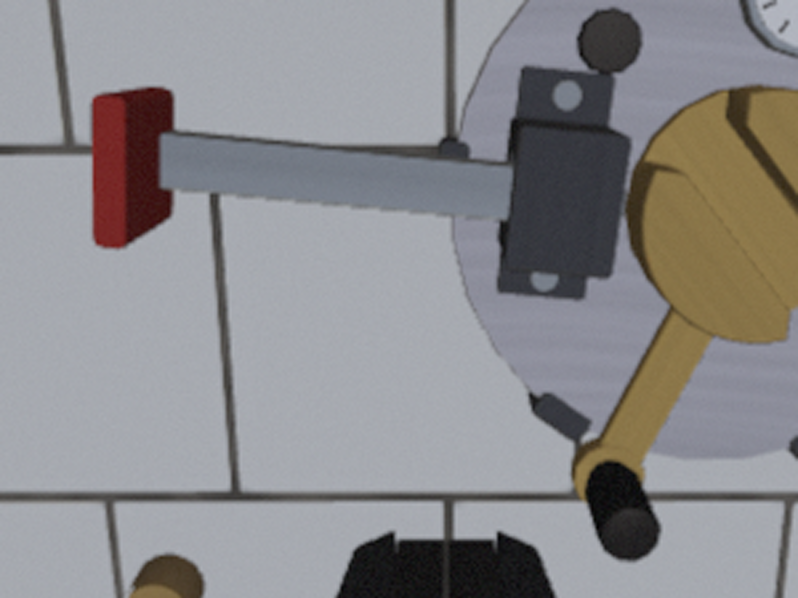

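```bash
python3 -m inch '[[-1,[0.7,0,-1],[0,0,0]],[-1,[0.7,0,-2.3],[0,0,0]],[-1,[0.7,0,-2.7],[0,0,0]],[-1,[0.7,0,-2.7],[0,0,0]]]'; python3 - <<'E'
from h import *
s=read_state();print(s['tool_pos'],s['force'])
f=cam('wrist');save(f,'w6.png')
E
```

```text
time_s: 6.35
tool_pos: [0.5992, -0.301, 0.1189]
ee_rot: [-3.14, -0.001, 3.139]
force: [1.4, 0.0, -0.2]
width: 0.0006
[ 0.5991984  -0.30103161  0.11889589] [ 1.40200175  0.03696568 -0.16864847]
```

View pics/w6.png

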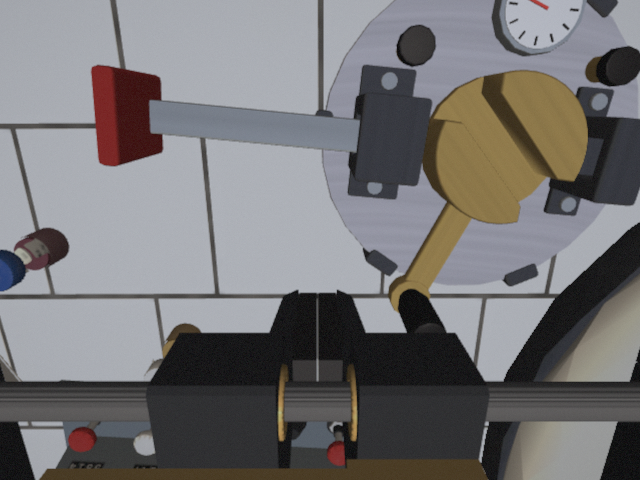

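```bash
python3 -m inch '[[-1,[0,0.4,0],[0,0,0]],[-1,[0,0.8,0],[0,0,0]],[-1,[0,1.1,0],[0,0,0]],[-1,[0,1.4,0],[0,0,0]],[-1,[0,1.7,0],[0,0,0]],[-1,[0,1.7,0],[0,0,0]]]'; python3 - <<'E'
from h import *
s=read_state();print(s['tool_pos'],s['force'])
f=cam('wrist');save(f,'w7.png')
E
```

```text
time_s: 7.15
tool_pos: [0.5995, -0.2484, 0.1185]
ee_rot: [-3.141, -0.002, 3.141]
force: [0.1, -1.1, -0.3]
width: 0.0006
[ 0.59949411 -0.24839706  0.11846251] [ 0.14623089 -1.07609991 -0.29024354]
```

View pics/w7.png

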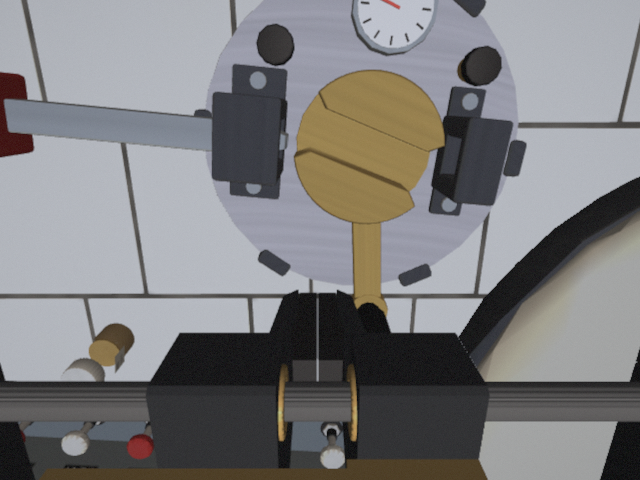

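```bash
cat > ang.py <<'E'
from h import *
import sys
def ang(f,a,b,z):
    d=onz(f,*b,z)-onz(f,*a,z);return np.arctan2(d[0],d[1])   # angle of line from +y toward +x
E
python3 - <<'E'
from ang import *
f=cam('wrist');save(f,'w7z.png',(200,50,480,260),2.8)
print(ang(f,(7,113),(213,140),.114),ang(f,(7,99),(213,117),.114),ang(f,(300,150),(405,192),.12),ang(f,(327,107),(440,150),.12))
print(onz(f,368,310,.108))
E
```

```text
0.1298332976257634 0.08562465281994096 0.3776272081161176 0.34764738360097613
[ 0.60438548 -0.22682263  0.108     ]
```

View pics/w7z.png

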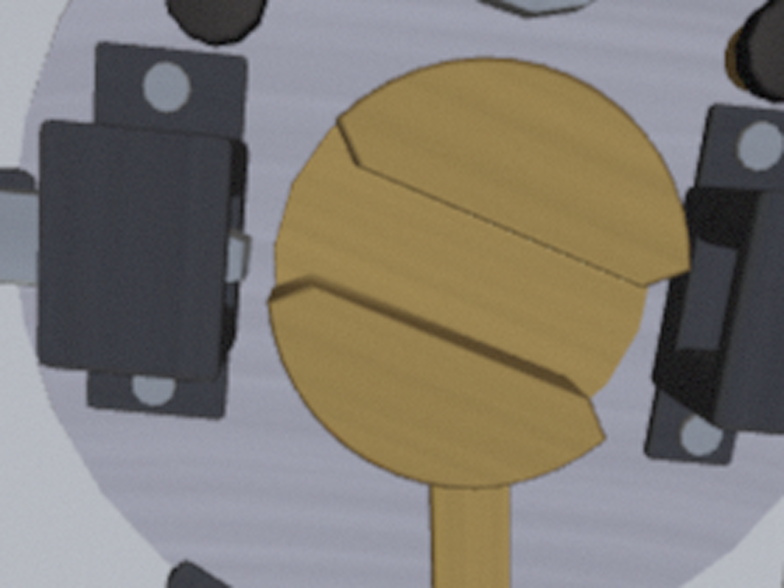

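```bash
python3 - <<'E'
from ang import *
f=cam('wrist')
print(ang(f,(327.9,108.9),(430.4,151.8),.122),ang(f,(311.8,148.9),(410.7,190.4),.122))
E
python3 -m inch '[[-1,[0,0.3,0],[0,0,0]],[-1,[0,0.55,0],[0,0,0]],[-1,[0,0.65,0],[0,0,0]],[-1,[0,0.65,0],[0,0,0]]]'; python3 - <<'E'
from h import *
s=read_state();print(s['tool_pos'],s['force'])
f=cam('wrist');save(f,'w8z.png',(80,20,480,320),2)
E
```

```text
0.38000501659988994 0.3932558428237861
time_s: 7.8
tool_pos: [0.6, -0.2299, 0.1188]
ee_rot: [-3.141, -0.0, 3.14]
force: [0.4, 0.7, -0.6]
width: 0.0003
[ 0.59995083 -0.22987185  0.1187529 ] [ 0.44649944  0.68828267 -0.57634885]
```

View pics/w8z.png

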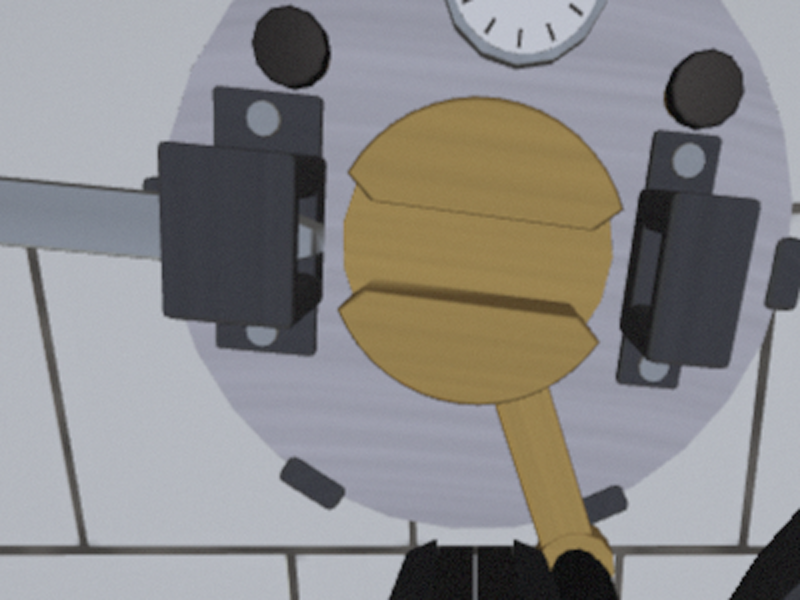

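```bash
python3 - <<'E'
from ang import *
f=cam('wrist')
q=lambda u,v:(u/2+80,v/2+20)
print('slot',ang(f,q(372,200),q(592,229),.122),ang(f,q(365,289),q(572,316),.122))
print('bar',ang(f,q(0,177),q(160,191),.114),ang(f,q(0,246),q(160,259),.114))
print('screws',ang(f,q(262,118),q(688,160),.1),ang(f,q(262,331),q(654,371),.1))
E
```

```text
slot 0.1284334898257634 0.13129952801676065
bar 0.08631373082457276 0.08215161451017894
screws 0.0943588081006637 0.10517244394012606
```

```bash
python3 -m inch '[[-1,[0,0.09,0],[0,0,0]],[-1,[0,0.09,0],[0,0,0]]]'; python3 - <<'E'
from h import *
s=read_state();print(s['tool_pos'],s['force'])
f=cam('wrist');save(f,'w9z.png',(80,20,480,320),2)
E
```

```text
time_s: 8.15
tool_pos: [0.5997, -0.2279, 0.1188]
ee_rot: [-3.14, -0.001, 3.139]
force: [-0.6, -1.5, -0.3]
width: 0.0003
[ 0.59974585 -0.22792359  0.11876735] [-0.57475357 -1.466935   -0.28318825]
```

View pics/w9z.png

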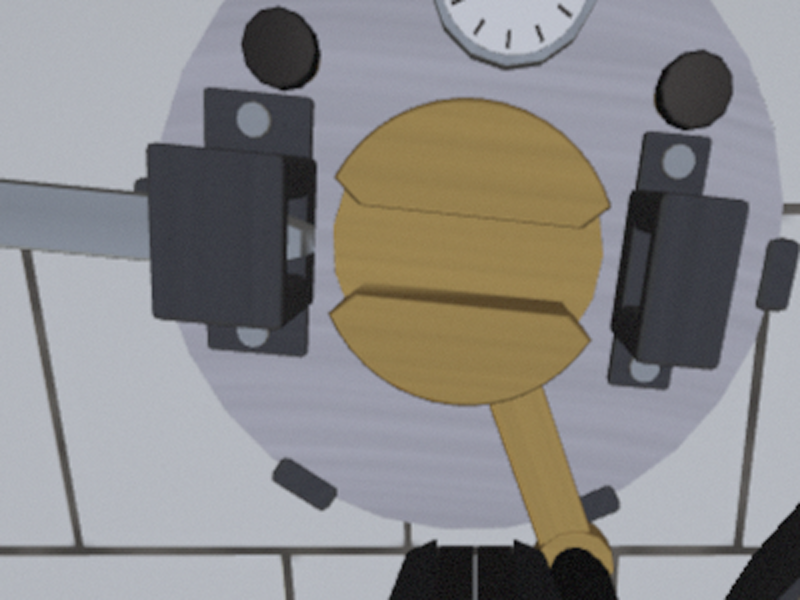

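```bash
python3 - <<'E'
from ang import *
f=cam('wrist')
q=lambda u,v:(u/2+80,v/2+20)
print('slot',ang(f,q(360,204),q(583,228),.122),ang(f,q(355,293),q(565,316),.122),ang(f,q(337,178),q(609,206),.122),ang(f,q(331,313),q(589,340),.122))
print('bar',ang(f,q(0,180),q(148,194),.114),ang(f,q(0,246),q(148,259),.114))
print('screws',ang(f,q(254,119),q(679,161),.1),ang(f,q(253,333),q(645,371),.1))
E
```

```text
slot 0.10608137628786424 0.11131686255986603 0.10078345709949561 0.10732764824873993
bar 0.09388941765784815 0.08926264193137988
screws 0.09525558378018006 0.10056136272241821
```

```bash
python3 -m inch '[[-1,[0,-0.7,0],[0,0,0]],[-1,[0,-1.2,0.5],[0,0,0]],[-1,[0,-1.5,1.7],[0,0,-0.03]],[-1,[-1,-3,1.9],[0,0,-0.06]],[-1,[-2,-4.8,1.9],[0,0,-0.09]],[-1,[-2.83,-6,1.8],[0,0,-0.092]],[-1,[-2.83,-6,0.5],[0,0,-0.092]],[-1,[-2.83,-6,-0.4],[0,0,-0.092]],[-1,[-2.83,-6,-0.4],[0,0,-0.092]]]'; python3 - <<'E'
from h import *
s=read_state();print(s['tool_pos'],s['force'])
f=cam('wrist');save(f,'w10.png');save(cam('scene'),'s10.png',(240,120,480,300),3.3);save(cam('top'),'t10.png',(260,180,460,310),4)
E
```

```text
time_s: 9.38
tool_pos: [0.5132, -0.4084, 0.1056]
ee_rot: [-3.141, -0.004, 3.046]
force: [0.7, -0.6, 0.6]
width: 0.0002
[ 0.51324763 -0.40835616  0.10559572] [ 0.73273325 -0.56226491  0.59037832]
```

View pics/w10.png

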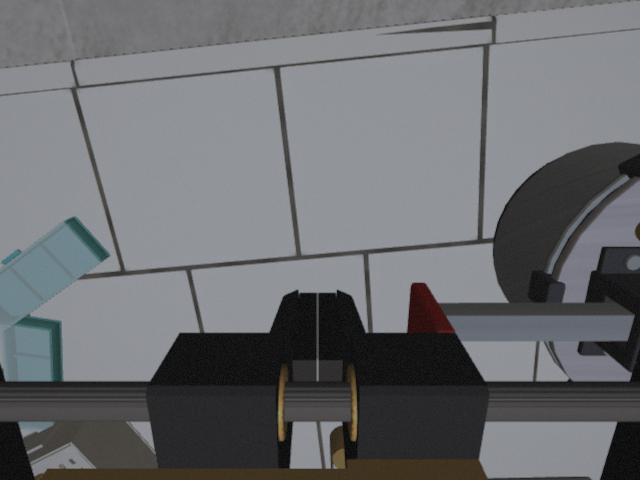

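View pics/s10.png

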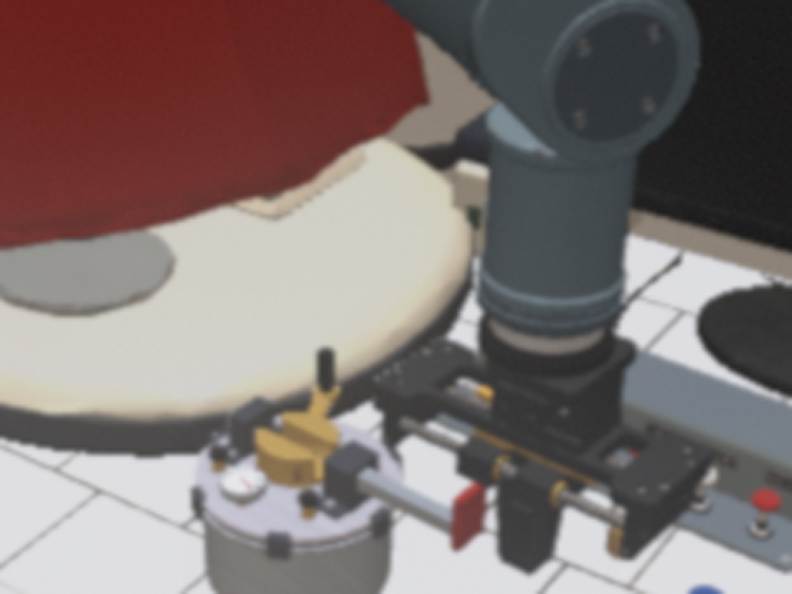

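```bash
python3 -m inch '[[-1,[0.08,0.4,0],[0,0,0]],[-1,[0.12,0.7,0],[0,0,0]],[-1,[0.15,1,0],[0,0,0]],[-1,[0.18,1.3,0],[0,0,0]],[-1,[0.2,1.6,0],[0,0,0]],[-1,[0.22,1.8,0],[0,0,0]],[-1,[0.22,1.8,0],[0,0,0]]]'; python3 - <<'E'
from h import *
s=read_state();print(s['tool_pos'],s['force'])
f=cam('wrist');save(f,'w11.png')
E
```

```text
time_s: 10.4
tool_pos: [0.5212, -0.3527, 0.1064]
ee_rot: [-3.141, -0.002, 3.048]
force: [-0.1, 0.4, 0.1]
width: 0.0007
[ 0.5212484  -0.35269596  0.10639383] [-0.14550671  0.43699721  0.09102623]
```

View pics/w11.png

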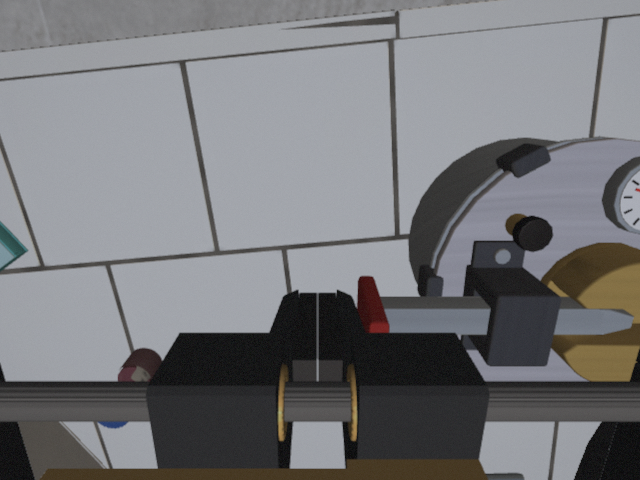

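```bash
python3 -m inch '[[-1,[0.03,0.3,0],[0,0,0]],[-1,[0.06,0.6,0],[0,0,0]],[-1,[0.09,0.9,0],[0,0,0]],[-1,[0.1,1.1,0],[0,0,0]],[-1,[0.1,1.1,0],[0,0,0]]]'; python3 - <<'E'
from h import *
s=read_state();print(s['tool_pos'],s['force'])
f=cam('wrist');save(f,'w12.png')
E
```

```text
time_s: 11.08
tool_pos: [0.5249, -0.3197, 0.1068]
ee_rot: [-3.141, -0.0, 3.049]
force: [0.6, 0.1, 0.9]
width: 0.0002
[ 0.52494679 -0.31969329  0.10677212] [0.57838955 0.13539147 0.9402002 ]
```

View pics/w12.png

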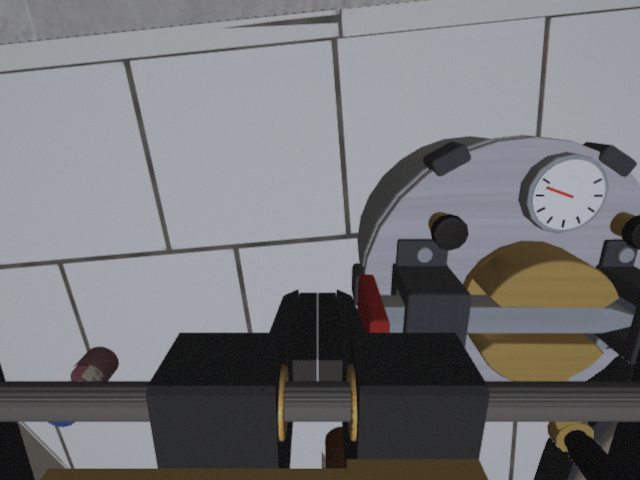

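```bash
python3 -m inch '[[-1,[0.01,0.08,0],[0,0,0]],[-1,[0.01,0.15,0],[0,0,0]],[-1,[0.02,0.2,0],[0,0,0]],[-1,[0.02,0.2,0],[0,0,0]]]'; python3 - <<'E'
from h import *
s=read_state();print(s['tool_pos'],s['force'],s['effort'])
f=cam('wrist');save(f,'w13.png',(320,200,520,350),4)
E
```

```text
time_s: 11.62
tool_pos: [0.5254, -0.3149, 0.1069]
ee_rot: [-3.14, -0.0, 3.047]
force: [1.5, -1.8, 1.0]
width: 0.0006
[ 0.52537297 -0.31490949  0.10688507] [ 1.49000759 -1.75117498  0.97862559] [-5.65235261e-01 -5.64114583e+01  1.33712936e+00 -1.88589442e+01
 -1.05567158e-01  5.48367463e-01  5.91594508e-03]
```

View pics/w13.png

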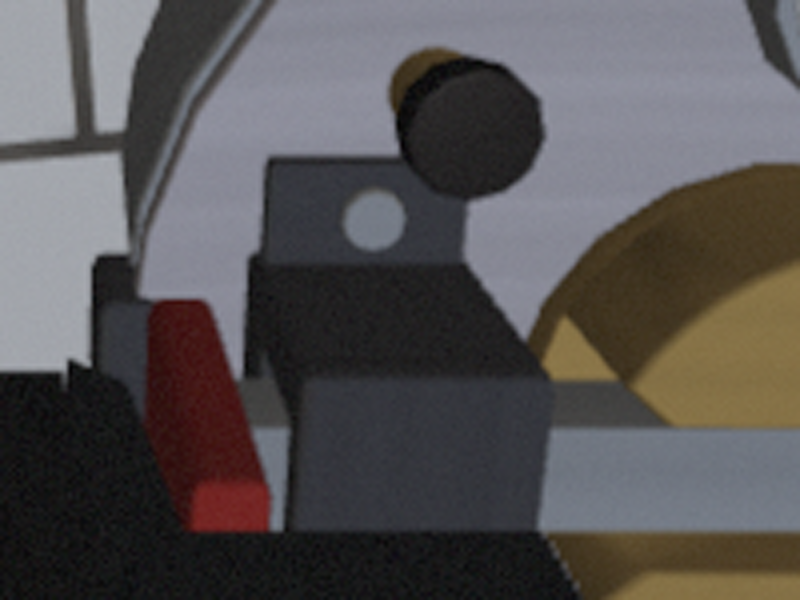

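```bash
python3 - <<'E'
from h import *
f=cam('wrist')
a=onz(f,387.5,330,.14);b=onz(f,392.8,330,.122);c=onz(f,368,330,.14);print(a,b,b-a)
s=read_state();print(s['force'])
E
```

```text
[ 0.5159752  -0.29115185  0.14      ] [ 0.52767697 -0.28656462  0.122     ] [ 0.01170177  0.00458724 -0.018     ]
[ 0.78017151 -1.26281416  0.54215486]
```

```bash
python3 -m inch '[[-1,[0,0.05,0],[0,0,0]],[-1,[0.01,0.08,0],[0,0,0]],[-1,[0.01,0.08,0],[0,0,0]]]'; python3 -m inch '[[-1,[0,0.03,0],[0,0,0]],[-1,[0,0.03,0],[0,0,0]]]'
```

```text
time_s: 12.1
tool_pos: [0.5254, -0.3125, 0.1068]
ee_rot: [-3.14, -0.001, 3.047]
force: [1.1, -2.6, 1.9]
width: 0.0004
time_s: 12.35
tool_pos: [0.5254, -0.3124, 0.1069]
ee_rot: [-3.139, 0.0, 3.047]
force: [1.2, -4.6, 0.5]
width: 0.0003
```

```bash
python3 -m inch '[[-1,[0,0.03,0],[0,0,0]],[-1,[0,0.03,0],[0,0,0]]]'; python3 - <<'E'
from h import *
f=cam('wrist');save(f,'w14.png',(320,200,520,350),4)
a=onz(f,387.5,330,.14)
E
```

```text
time_s: 12.6
tool_pos: [0.5254, -0.3123, 0.107]
ee_rot: [-3.138, 0.001, 3.046]
force: [1.3, -6.8, -0.9]
width: 0.0004
```

View pics/w14.png

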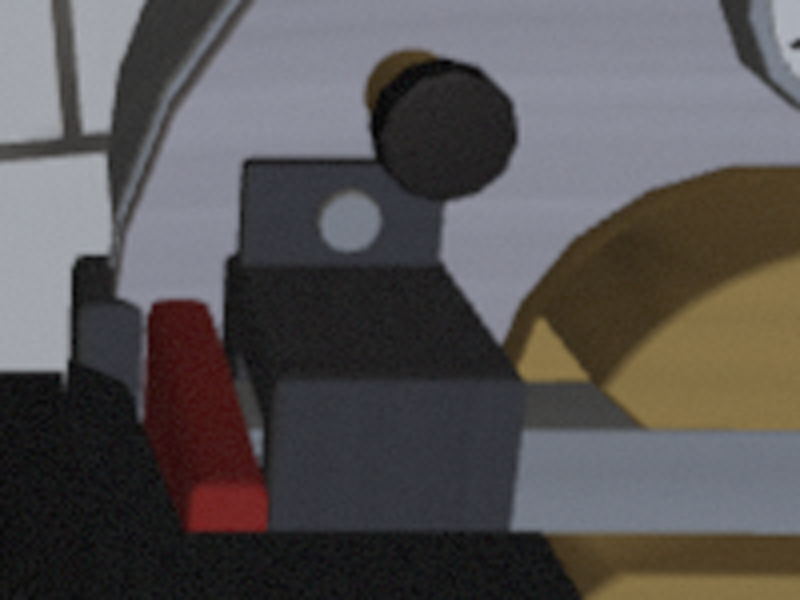

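```bash
python3 -m inch '[[-1,[0,-0.4,0],[0,0,0]],[-1,[-0.1,-1.2,0],[0,0,0]],[-1,[-0.2,-2,0.8],[0,0,0]],[-1,[-0.6,-2.2,2.5],[0,0,0]],[-1,[-1,-1.5,3.2],[0,0,0]],[-1,[-1,-1.5,3.2],[0,0,0]],[-1,[-1,-1.5,3.2],[0,0,0]]]'; python3 - <<'E'
from h import *
s=read_state();print(s['time_s'],s['tool_pos'],s['force'])
f=cam('wrist');save(f,'w15.png');save(cam('scene'),'s15.png',(240,180,480,340),3.3)
E
```

```text
time_s: 13.52
tool_pos: [0.4948, -0.3563, 0.2017]
ee_rot: [-3.141, -0.002, 3.047]
force: [0.3, 0.5, -0.5]
width: 0.0003
13.525 [ 0.49481097 -0.35627956  0.20173695] [ 0.32793367  0.50286029 -0.51135225]
```

View pics/w15.png

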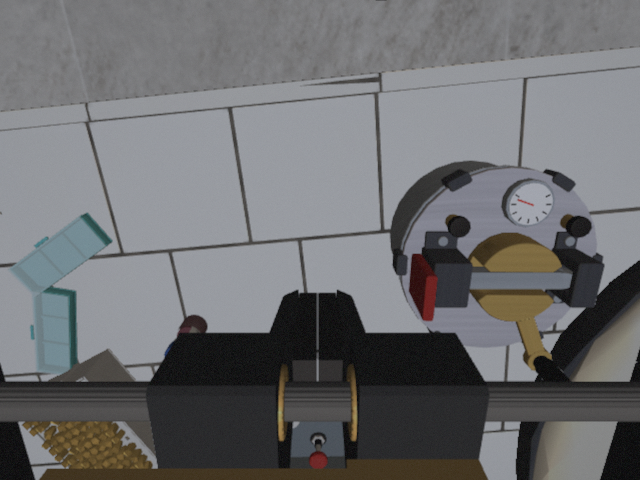

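View pics/s15.png

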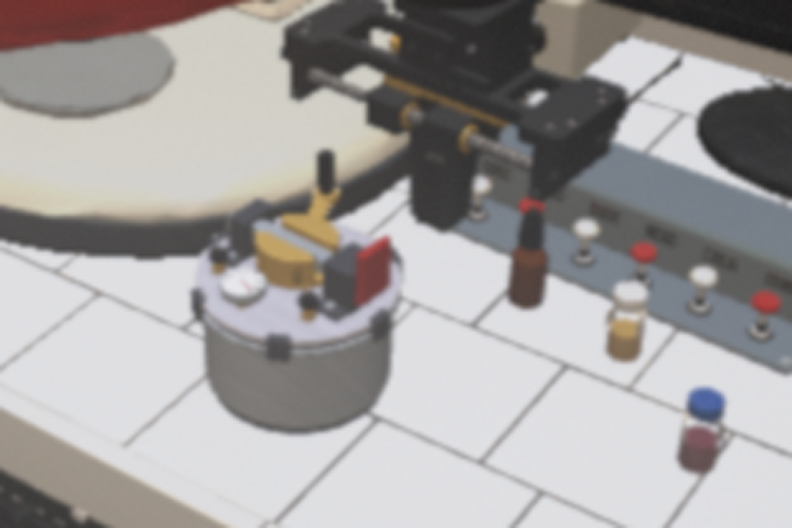

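```bash
python3 - <<'E'
from h import *
f=cam('wrist');save(f,'w16.png',(390,230,620,330),3.4);t=cam('top');save(t,'t16.png',(280,210,440,320),5)
h=cv2.cvtColor(f['pixels'],cv2.COLOR_RGB2HSV);red=((h[...,0]<8)|(h[...,0]>172))&(h[...,1]>120)
v,u=np.nonzero(red[250:325,400:440]);print(u.min()+400,u.max()+400,v.min()+250,v.max()+250)
for z in(.14,):print(onz(f,410,285,z),onz(f,412,300,z))
E
```

```text
409 436 254 320
[ 0.51683526 -0.30463521  0.14      ] [ 0.52669917 -0.30366285  0.14      ]
```

View pics/w16.png

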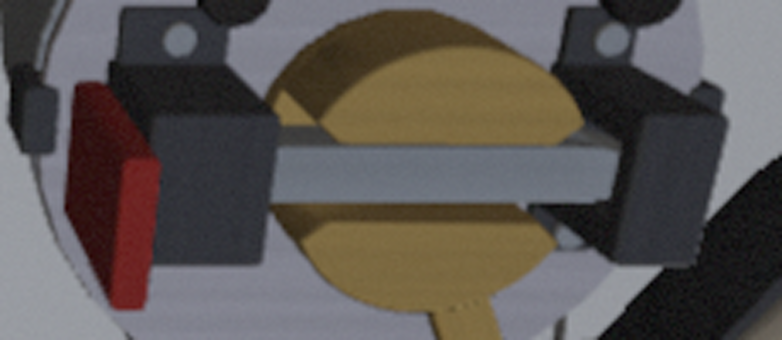

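View pics/t16.png

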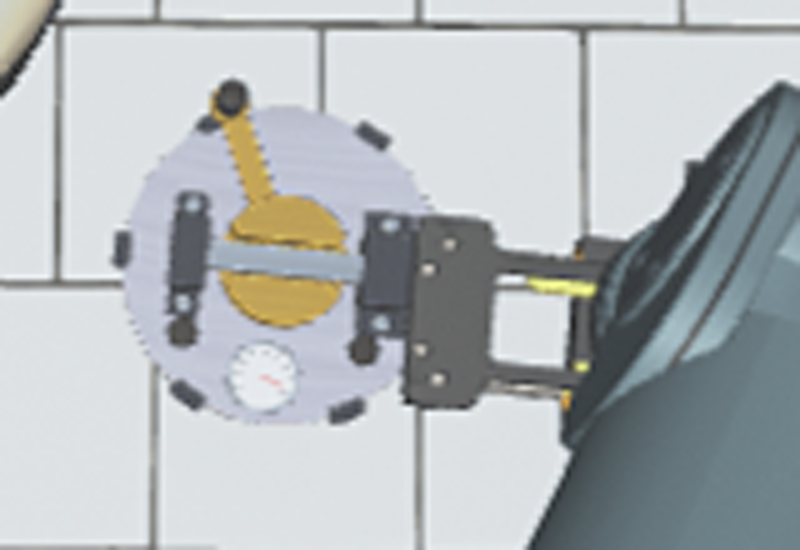

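```bash
python3 - <<'E'
from h import *
f=cam('wrist');q=lambda u,v:(u/3.4+390,v/3.4+230)
J=np.array([.532,-.231]);a=np.array([.092,.9958])
for n,p,z in[('tab out',q(118,233),.14),('tab in',q(152,234),.14),('guide out',q(152,190),.122),('guide in',q(275,190),.122)]:
    X=onz(f,*p,z);print(n,X,(X[:2]-J)@a)
E
```

```text
tab out [ 0.52672382 -0.29591281  0.14      ] -0.06512558145441857
tab in [ 0.52746788 -0.290044    0.14      ] -0.05921296770953068
guide out [ 0.5281634  -0.28499306  0.122     ] -0.05411925452812967
guide in [ 0.53030338 -0.26218987  0.122     ] -0.031214960506422834
```

```bash
python3 -c "
from plant import hand_in
print(hand_in())"
```

```text
the job is handed in; nothing more can be done
None
```

The jar is locked, and I handed the job in at about 14 s of robot time. I pushed the knob round with closed fingertips until the disc's slot was within about 0.01–0.02 rad of the bar. I then pushed the bar by its red tab until it stopped.

**At the stop:** the tool stopped advancing while the push force rose to about 7 N, against about 2 N of sliding friction. I took that as the bar's stop.

**Checks after backing off:**
- **Bar:** in the wrist view it runs through the slot into the far keeper.
- **Tab position:** the tab's outer face is 34 mm from the guide's inner end, which matches the value for fully home. It measured −65 mm from the jar's axis against −67 mm expected, within the calibration error.
- **Check that disagreed:** the gap between tab and guide measured about 5 mm in the last picture instead of 3 mm. The tab partly hid the guide's edge there, so I trusted the 34 mm figure and the rise in force.
- **Jar:** the lid and guide are at the same place in the top view, within about a pixel, before and after.
- **Things around it:** the two vials and the bottle are upright in the last scene view. I did not re-measure them, and I did not look at the dish or marker again after the push. The only force readings beyond noise were while pushing the knob and the tab.
- **Robot:** the gripper was clear of everything, with force readings at noise level, when I handed in.

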